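# Pick the T-piece from the offcut bin and clamp it in the gluing jig

## Robot

A 7-joint arm with a two-finger parallel gripper is mounted at the origin on the work surface. World frame = base frame: x ahead of the robot, y to its left, z up, the work surface at z = 0. Lengths are in m, angles in rad, forces in N, time in s.
With the tool pointing down it reaches from about 0.4 to 0.9 m from the base axis. Payload 5.5 kg.
Tool frame: the origin (TCP) lies between the finger pads; the fingertips stand 17 mm ahead of it and the grasp point (between the pads) lies 2 mm behind it (manip.tips_ahead is the distance from the TCP to the fingertips, in m); z points along the fingers, y is the line along which they close (so a half turn about z gives the same grasp; the last joint's range is limited). The gripper opens to 92 mm and grips with 3 to 60 N. Pads are 19 mm wide; open, the fingers measure 130 mm over their backs; the gripper's body (75 mm by 190 mm) begins 47 mm behind the grasp point.
Start: joints at [-0.94, 0.501, -0.427, 1.55, 0.221, 1.138, -0.21], TCP at [0.234, 0.607, 0.244] pointing down, gripper open.
Joint ranges: [-2.88, 2.88], [-0.31, 2.03], [-1.54, 1.56], [0.2, 2.42], [-1.41, 4.55], [0.19, 2.02], [-2.57, 2.57]. Speed limits (rad/s): [2.57, 2.57, 3.14, 3.14, 3.14, 3.14, 3.14].

## Interface

Orientations are given as [roll, pitch, yaw] about the fixed x, y, z axes, in that order (R = Rz(yaw) Ry(pitch) Rx(roll)).
In Python, from bench import manip gives the robot as it stands.
- The arm moves only by the tool apply_moves, never from a script. Its argument "plan" is text: rows parted by semicolons, each of 6 numbers parted by spaces: the shift along the tool's x, y, z in units of 600 mm (1.0 is 600 mm), then the turn, a rotation vector about the tool's x, y, z in units of 2 pi rad (1.0 is 2 pi rad). A call has exactly 8 rows; each row is the pose to reach, as a shift and turn from the pose commanded when the call began, along the tool's axes at that moment, turning the shorter way round; what a row does not reach only later rows make up. A row lasts 1/8 s, in which the tool goes at most 62.5 mm and 10.7 degrees, less where a joint would pass 70% of its speed; a pose out of reach is approached as far as the arm can. A call with a number of a shift or a turn outside -1 to 1 is refused whole. A call with a gripper value outside its range is refused whole. "fingers" is the opening, from -1 (shut) to 1 (fully open), set as the call begins (left out, the last holds). The fingers move at their own pace and stop on an object; the grip force is fixed at half the most. Time passes only in rows, so rows that repeat a pose let the fingers close, or fill a call up. It gives the time, the measured TCP pose, the force, the opening and the grip force at its end, in the units of the state.
- manip.observe(): the state, without advancing time (a new reading comes with each control period).
- manip.get_image(name): name is "side" or "top" or "wrist"; returns the picture (384x512x3 uint8, red, green, blue); there is no depth.
- manip.camera_params(name): a dict with "intrinsics" (3x3 intrinsics, pixels), "R" (3x3) and "t" (3): a world point X has camera coordinates R X + t; the wrist camera has in their place "tool_from_camera" (4x4, takes a point from camera to tool coordinates, whose origin is the TCP and whose axes are the flange's). Camera axes: x right, y down, z forward; pixel columns grow to the right and rows downward; lengths in m; the calibration is good to about 2 mm. The wrist camera is an equidistant fisheye: a pixel r from the principal point sees the ray r / f radians off the axis. A picture is of the moment at which its call begins: read the wrist's pose just before it. camera_params takes no time and is no camera call.
- manip.job_done(): hands the job in; it is judged then, once.
Trained networks look in the newest picture that a camera, given by its name, has taken for a name from the list of things; names that differ only in an ending like _2 or _b are one class to them, and where a whole thing is asked for, a point or a joint stands for the part that bears it (a point fixed in the world has none). Each returns a list of dicts, best first, with "confidence" (0 to 1); they miss things now and then, are a little off and sometimes report something else, mostly with a low value. They report only what shows in the picture. A call takes as long as a camera call. They do not tell look-alikes from the thing itself.
- manip.find_in(camera, query): "at" ([x, y, z] in m, in world coordinates, good to about 4 mm: the middle of the surface that is visible of it).
- manip.landmark_of(camera, query): "at" ([x, y, z] in m, in world coordinates, good to about 4 mm: a listed point, or the origin of a listed thing).
The state is a dict: "time_s": time; "qpos": joint angles; "joint_velocities": joint speeds; "joint_torque": joint torques, N m; "tcp_pos": TCP position; "orientation": TCP orientation; "wrist_force": force on the tool from outside, world axes, zero at the start; "ft_torque": the same for the moment, N m; "finger_gap": opening from 0.0 (shut) to 1.0 (fully open); "gripper_force": force on a finger pad.
Only numpy, scipy, OpenCV 4.12 (cv2) and the standard library are available. Lean on these libraries where they do the work, as an engineer would, in place of code of your own. Each camera call takes 0.05 s, during which the arm holds its last target. There are 200 camera calls.

## Task

Take the T-shaped wooden piece out of the white bin, leaving the other pieces in the bin, and lay it flat in the gluing jig without dropping it: its shaft between the two low rails, its foot towards the clamp, drawn back until the underside of its crosspiece bears snugly on both rail ends. Then swing the open clamp arm over onto the shaft, press it down firmly until its rubber pad bears hard on the wood, and leave it closed. Do not knock the glue bottle, the jar or the brush about.

Things in the scene. Friction and masses are not known exactly. Their poses are not given: they have to be found in the camera images.
- tee: T-piece of pale wood: shaft 26 x 26 x 134 mm, then a crosspiece 64 mm wide (y), 26 mm along x, 26 mm thick. Origin: middle of the lower edge of the shaft's foot end. x runs from foot to crosspiece, z from underside (0) to top face (26 mm). It leans in the bin, in one of three places 76 mm apart: foot low at the robot's side, rising away from the robot at about 36 degrees over the far rim
- tee_grip (a point): point on the axis of the T-piece's shaft, 90 mm from its foot, 13 mm above its underside, near its centre of mass; axes as tee
- bar: straight bar of the same wood, 26 x 26 x 160 mm, leaning in the bin likewise; origin and axes as for the T-piece. To be left in the bin
- ell: L-shaped piece of the same wood, 160 mm long, shaft like the T-piece's, its crosspiece 45 mm wide and standing out on the +y side only; leaning likewise; origin and axes as for the T-piece. To be left in the bin
- strip: loose wooden strip 20 x 190 x 16 mm lying along y on the bin's floor under the leaning pieces; origin under its centre. To be left in the bin
- wheel: wooden disc, 46 mm diameter, 14 mm thick, lying on the bin's floor; origin under its centre. To be left in the bin
- bin: white open bin fixed to the desk, inside 106 mm (x) by 236 mm (y), walls 6 mm, floor 5 mm thick, 71 mm high outside; origin under its centre, +x away from the robot
- jig: plywood plate fixed to the desk, 270 x 150 x 18 mm (x from -75 to +195 mm), z up; origin on its underside, below jig_home. On it, two wooden rails 8 mm high, 18 mm wide, along x from +20 to +134 mm, 32 mm apart (3 mm slack each side of the shaft), symmetrical about y = 0. The clamp stands at x = -45 to -15 mm, 52 mm high above the plate
- jig_home (a point): point on the plate's top face (18 mm above the desk) where the origin of the T-piece comes to lie when the crosspiece bears on the rail ends; axes as jig; the T-piece then lies along +x with its crosspiece just beyond the rails
- clamp_hinge (a point): centre of the clamp arm's hinge, 30 mm behind jig_home (x = -30 mm) and 46 mm above the plate; the hinge axis runs along the jig's y
- clamp (a joint): angle of the clamp arm (rad): 0 = level along the jig's +x, pad on the T-piece's shaft; 1.57 = upright; starts open, leaning back towards the jig's -x; range -0.12 (nothing under it) to 2.1. Steel bar 14 mm wide, 12 mm thick, reaching 111 mm from the hinge, with a black grip (18 mm wide, 15 mm thick) on its last 26 mm. Stiff (0.15 Nm of friction), stays where it is left
- clamp_pad (a point): centre of the lower face of the clamp arm's rubber pad (18 mm diameter), 70 mm from the hinge along the arm and 20 mm below its centre line
- glue: upright glue bottle, 52 mm diameter, 150 mm tall; origin under its centre
- jar: glass jar, 60 mm diameter, 65 mm tall; origin under its centre
- brush: paint brush 180 mm long lying on the desk
Things that resemble listed ones, but are neither listed nor needed, are in the scene too. What is shaped like the tee but orange, red or turquoise is not meant.

How it is judged:
By the outcome, as a careful person would: the job done as asked, in the order asked, and still so for the second after the job is handed in, with the robot touching nothing.
It also fails if it takes over 64 s, if anything falls off the work surface, if the arm or the gripper's body presses on something with over 40 N, if the wrist force passes 120 N, or if a joint passes its speed limit or range.

## Working session

There is one attempt and no reset: what is moved stays moved. The work goes in short steps, Python scripts to look and compute and a tool call to move; the robot and the scene stay as the last step left them, time stands still between calls to the robot, and variables do not carry over. Pictures are saved under pics/ and viewed, at most 10 in all, crops included, and the job is handed in when it is done.

Besides the shell and the picture viewer there is one more tool, called as name(argument=value, ...) on one line, values as JSON. apply_moves: Moves the arm, as the interface text tells. Shifts and turns lie within -1 to 1; 1 stands for 600 mm of shift or 2 pi rad of turn. Its arguments: {"type":"object","properties":{"plan":{"type":"string"},"fingers":{"type":"number"}},"required":["plan"]}

```bash
mkdir -p pics; ls
python3 - <<'E'
from bench import manip
import cv2,numpy as np
ims={}
for c in ["side","top"]:
    im=manip.get_image(c); cv2.imwrite(f"pics/{c}0.png",im[:,:,::-1])
    for q in ["tee","bar","ell","jig","clamp","bin","glue","jar","brush"]:
        for d in manip.landmark_of(c,q)[:4]:
            print(c,q,np.round(d["at"],4),round(d["confidence"],2))
    for q in ["tee_grip","jig_home","clamp_hinge","clamp_pad"]:
        for d in manip.landmark_of(c,q)[:4]:
            print(c,q,np.round(d["at"],4),round(d["confidence"],2))
s=manip.observe();print(s)
for c in ["side","top","wrist"]:print(c,manip.camera_params(c))
E
```

```text
pics
side tee [0.5609 0.045  0.0063] 0.93
side tee [ 0.3004 -0.367  -0.0029] 0.91
side tee [ 0.2195 -0.3166  0.0008] 0.78
side tee [ 0.418   0.3039 -0.0009] 0.76
side bar [0.5391 0.1222 0.0055] 0.79
side ell [0.5191 0.1988 0.0044] 0.57
side ell [0.5724 0.1708 0.0058] 0.25
side jig [ 0.4696 -0.1863  0.0029] 0.96
side jig [ 0.7752 -0.1724  0.003 ] 0.22Traceback (most recent call last):
  File "<stdin>", line 7, in <module>
ValueError: it knows: bar, bin, brush, clamp_hinge, clamp_pad, ell, glue, jar, jig, jig_home, strip, tee, tee_grip, wheel
```

Run:
```python
from bench import manip
import cv2,numpy as np
np.set_printoptions(suppress=True,precision=4)
for c in ["side","top"]:
    im=manip.get_image(c); cv2.imwrite(f"pics/{c}0.png",im[:,:,::-1])
    for q in ["tee","tee_grip","jig_home","clamp_hinge","clamp_pad","bin","glue","jar","brush"]+(["bar","ell","jig"] if c=="top" else []):
        for d in manip.landmark_of(c,q)[:4]:
            if d["confidence"]>.3: print(c,q,np.round(d["at"],4),round(d["confidence"],2))
s=manip.observe();print(s)
for c in ["side","top","wrist"]:print(c,manip.camera_params(c))
```

```text
side tee [ 0.4183  0.3021 -0.0033] 0.85
side tee [ 0.3    -0.3677 -0.0003] 0.83
side tee [0.5624 0.0466 0.0079] 0.69
side tee [ 0.4093  0.0874 -0.0012] 0.64
side tee_grip [ 0.2539 -0.2365  0.0132] 0.92
side tee_grip [0.6273 0.0713 0.0678] 0.91
side tee_grip [ 0.3697 -0.4254  0.0125] 0.73
side tee_grip [0.3507 0.2393 0.0151] 0.72
side jig_home [ 0.4694 -0.1921  0.0168] 0.76
side clamp_hinge [ 0.445  -0.1823  0.0622] 0.85
side clamp_pad [ 0.4242 -0.1797  0.1388] 0.71
side clamp_pad [ 0.7749 -0.1787  0.0018] 0.63
side bin [0.5819 0.1321 0.0045] 0.86
side glue [ 0.7826 -0.0212 -0.0004] 0.9
side glue [0.5636 0.0434 0.0068] 0.55
side jar [0.5065 0.4394 0.002 ] 0.66
side jar [0.6288 0.0653 0.0656] 0.42
side brush [ 0.7819 -0.0218 -0.0001] 0.69
side brush [ 0.7741 -0.1751  0.0025] 0.63
top tee [ 0.3034 -0.3683  0.0012] 0.94
top tee [0.5652 0.0503 0.0105] 0.92
top tee [0.4097 0.0878 0.    ] 0.86
top tee [ 0.4169  0.3036 -0.0048] 0.82
top tee_grip [ 0.3691 -0.4287  0.0135] 0.85
top tee_grip [ 0.2547 -0.2367  0.0168] 0.77
top tee_grip [0.3535 0.2419 0.0105] 0.71
top tee_grip [0.5691 0.1723 0.00
[... 1288 characters left out ...]
437 ,  0.549 , -0.7125]]), 't': array([-0.3528,  0.2834,  1.4053])}
top {'intrinsics': array([[383.1977,   0.    , 258.0792],
       [  0.    , 383.1977, 190.0149],
       [  0.    ,   0.    ,   1.    ]]), 'R': array([[ 0.0032, -1.    ,  0.0074],
       [-0.9942, -0.004 , -0.1074],
       [ 0.1075, -0.007 , -0.9942]]), 't': array([0.051 , 0.4888, 1.1193])}
wrist {'intrinsics': array([[297.3186,   0.    , 259.1697],
       [  0.    , 297.3186, 192.3356],
       [  0.    ,   0.    ,   1.    ]]), 'tool_from_camera': array([[ 0.0002, -0.9505, -0.3106,  0.0849],
       [ 1.    ,  0.0002,  0.    , -0.0014],
       [ 0.    , -0.3106,  0.9505, -0.1413],
       [ 0.    ,  0.    ,  0.    ,  1.    ]])}
```

View pics/top0.png

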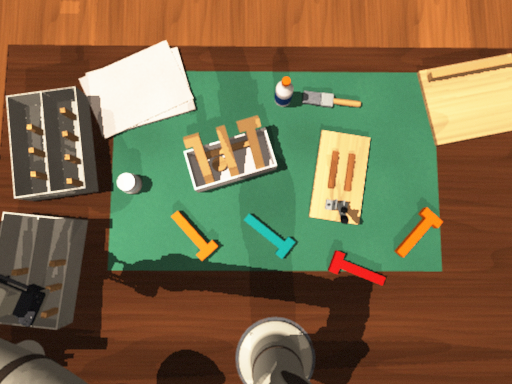

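View pics/side0.png

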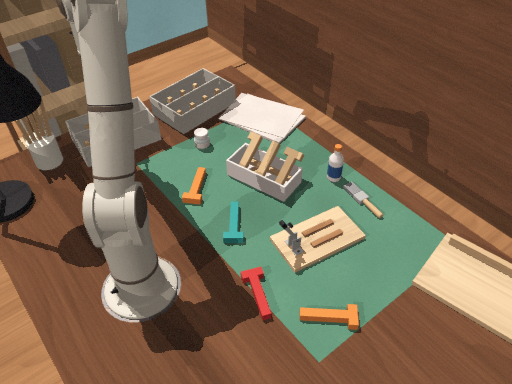

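```bash
cat > h.py <<'E'
import numpy as np,cv2
from scipy.spatial.transform import Rotation as Ro
from bench import manip
np.set_printoptions(suppress=True,precision=4)
def ray(c,px,z):
    p=manip.camera_params(c);K,R,t=p["intrinsics"],p["R"],p["t"]
    d=R.T@np.linalg.solve(K,[px[0],px[1],1]);o=-R.T@t
    return o+d*(z-o[2])/d[2]
def proj(c,X):
    p=manip.camera_params(c);q=p["intrinsics"]@(p["R"]@np.array(X)+p["t"]);return q[:2]/q[2]
E
python3 - <<'E'
from h import *
a=cv2.imread("pics/side0.png")[130:205,215:315];b=cv2.imread("pics/top0.png")[110:230,175:380]
c=cv2.imread("pics/side0.png")[195:275,260:370]
A=cv2.resize(a,(400,300),interpolation=3);C=cv2.resize(c,(400,300),interpolation=3);B=cv2.resize(b,(800,300*800//512),interpolation=3)
B=cv2.resize(b,(512,300),interpolation=3); B=cv2.copyMakeBorder(B,0,0,0,288,0)
cv2.imwrite("pics/crop.png",np.vstack([np.hstack([A,C]),B]))
g=cv2.imread("pics/top0.png")
hsv=cv2.cvtColor(g,cv2.COLOR_BGR2HSV)
m=np.zeros(g.shape[:2],np.uint8); m[125:230,300:378]=255
gr=cv2.inRange(hsv,(60,60,0),(90,255,255)); pl=cv2.bitwise_and(m,255-gr)
n,l,st,_=cv2.connectedComponentsWithStats(pl);i=1+np.argmax(st[1:,4])
pts=np.argwhere(l==i)[:,::-1].astype(np.float32)
r=cv2.minAreaRect(pts);bx=cv2.boxPoints(r);print(r,bx)
for p in bx:print(ray("top",p,.018)[:2])
# rails
rl=cv2.inRange(hsv,(5,120,60),(16,255,200));rl=cv2.bitwise_and(rl,m)
n,l,st,_=cv2.connectedComponentsWithStats(rl)
for i in range(1,n):
    if st[i,4]>60:
        pts=np.argwhere(l==i)[:,::-1].astype(np.float32);r=cv2.minAreaRect(pts);b=cv2.boxPoints(r)
        print(st[i],np.array([ray("top",p,.026)[:2] for p in b]))
for q in ["jig","jig_home"]:
    for c in["side","top"]:
        print(c,q,[(np.round(d["at"],4),round(d["confidence"],2)) for d in manip.find_in(c,q)[:2]] if q=="jig" else "")
E
```

```text
((339.644775390625, 176.81541442871094), (51.970455169677734, 90.060791015625), 8.365885734558105) [[307.3844 217.586 ]
 [320.4877 128.4835]
 [371.9052 136.0449]
 [358.8018 225.1474]]
[ 0.4072 -0.095 ]
[ 0.6801 -0.1382]
[ 0.6573 -0.2956]
[ 0.3852 -0.2485]
[328 156  11  32 135] [[ 0.4993 -0.1549]
 [ 0.5952 -0.1706]
 [ 0.5924 -0.1898]
 [ 0.4965 -0.174 ]]
[346 202  14  21 115] [[ 0.4358 -0.1975]
 [ 0.4553 -0.2173]
 [ 0.4107 -0.261 ]
 [ 0.3914 -0.2412]]
side jig [(array([ 0.5158, -0.1976,  0.0176]), 0.64)]
top jig [(array([ 0.528 , -0.1915,  0.0182]), 0.97)]
side jig_home 
top jig_home
```

View pics/crop.png

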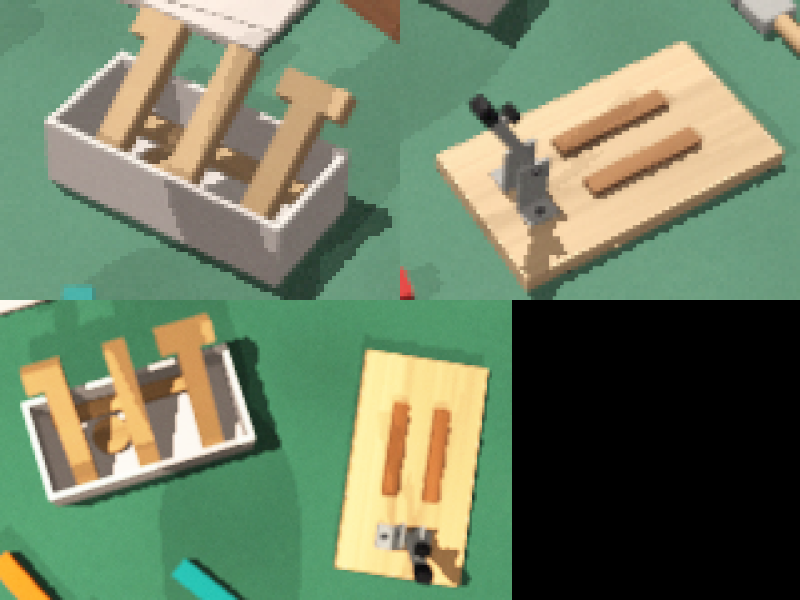

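Candidates for the tee, in top-picture pixels: orange (195,235) and (418,232), red (357,268), turquoise (270,235), and pale wood in the bin at (255,140). The last is the one meant: it is pale wood and its crosspiece stands out on both sides. The bar is at (228,150) and the ell at (200,158). The crop confirms this. The jig is at (340,177), with its clamp at the robot end.

```bash
cat >> h.py <<'E'
import json
def Rot(rpy): return Ro.from_euler("xyz",rpy)
def frame(psi,lean=0.0):   # tool rotation: x=-tee x, y=tee y, z=-tee z
    tee=Ro.from_euler("ZY",[psi,-lean]); return tee*Ro.from_euler("y",np.pi)
def go(pos,R,base=None):
    if base is None:
        s=manip.observe();base=(s["tcp_pos"],Rot(s["orientation"]))
    p0,R0=base
    d=R0.inv().apply(np.array(pos)-p0)/.6; w=(R0.inv()*R).as_rotvec()/(2*np.pi)
    print("row: "+" ".join(f"{v:.4f}" for v in np.r_[d,w]), " dist",np.linalg.norm(d)*.6,"deg",np.linalg.norm(w)*360)
def tee_tcp(o,psi,lean,s,h,back=0):  # TCP at s along shaft, h above underside
    T=Ro.from_euler("ZY",[psi,-lean]); return np.array(o)+T.apply([s,0,h+back])
E
python3 - <<'E'
from h import *
o=[.5632,.0475,.006];psi=np.radians(16.5);l=np.radians(36)
p=tee_tcp(o,psi,l,97,0) if 0 else tee_tcp(o,psi,l,.097,.028,.1)
print(p); go(p,frame(psi,l))
E
```

```text
[0.5663 0.0484 0.1666]
row: -0.8517 -0.6687 0.1286 -0.0328 -0.0963 -0.1009  dist 0.6542902346106181 deg 51.580737733082564
```

apply_moves(plan="-0.85 -0.67 0.10 -0.033 -0.096 -0.101;-0.85 -0.67 0.10 -0.033 -0.096 -0.101;-0.85 -0.67 0.10 -0.033 -0.096 -0.101;-0.85 -0.67 0.10 -0.033 -0.096 -0.101;-0.85 -0.67 0.10 -0.033 -0.096 -0.101;-0.85 -0.67 0.10 -0.033 -0.096 -0.101;-0.85 -0.67 0.10 -0.033 -0.096 -0.101;-0.85 -0.67 0.10 -0.033 -0.096 -0.101", fingers=0.05)

```text
time_s: 2.5
tcp_pos: [0.4667, 0.2146, 0.2003]
orientation: [-3.132, 0.623, -2.853]
wrist_force: [-0.1, 0.1, 0.3]
finger_gap: 0.528
gripper_force: 0.0
```

Run:
```python
from h import *
o=[.5632,.0475,.006];psi=np.radians(16.5);l=np.radians(36)
p=tee_tcp(o,psi,l,.097,.028,.1)
s=manip.observe();print(s["time_s"],s["tcp_pos"],s["qpos"],s["finger_gap"],np.degrees(s["orientation"]))
go(p,frame(psi,l))
```

```text
2.5 [0.4667 0.2146 0.2003] [-0.2683  0.058  -0.3554  2.4193  1.26    0.2302  0.055 ] 0.5278053966534496 [-179.4251   35.7192 -163.4412]
row: -0.0323 -0.3119 0.0957 -0.0015 -0.0008 0.0001  dist 0.19668078614374618 deg 0.6108962349383938
```

apply_moves(plan="-0.032 -0.312 0.096 -0.0015 0 0;-0.032 -0.312 0.096 -0.0015 0 0;-0.032 -0.312 0.096 -0.0015 0 0;-0.032 -0.312 0.096 -0.0015 0 0;-0.032 -0.312 0.096 -0.0015 0 0;-0.032 -0.312 0.096 -0.0015 0 0;-0.032 -0.312 0.096 -0.0015 0 0;-0.032 -0.312 0.096 -0.0015 0 0")

```text
time_s: 3.5
tcp_pos: [0.5645, 0.0547, 0.1654]
orientation: [3.14, 0.622, -2.845]
wrist_force: [1.1, 1.0, -0.8]
finger_gap: 0.528
gripper_force: 0.0
```

Run:
```python
from h import *
s=manip.observe();print(s["time_s"],s["tcp_pos"],s["qpos"],np.degrees(s["orientation"]))
im=manip.get_image("wrist");cv2.imwrite("pics/w1.png",im[:,:,::-1])
for q in ["tee","tee_grip","bar","ell","bin"]:
    for k in range(2):
        for d in manip.landmark_of("wrist",q)[:3]:
            if d["confidence"]>.3:print(q,d["at"],round(d["confidence"],2))
```

```text
3.5 [0.5645 0.0547 0.1654] [ 0.8768  0.4106 -1.0574  2.3105  1.605   0.1991  0.2973] [ 179.9343   35.6263 -162.9854]
tee_grip [0.6263, 0.0652, 0.0667] 0.7
tee_grip [0.6263, 0.0652, 0.0667] 0.7
bin [0.5755, 0.1307, 0.0005] 0.82
bin [0.5755, 0.1307, 0.0005] 0.82
```

View pics/w1.png

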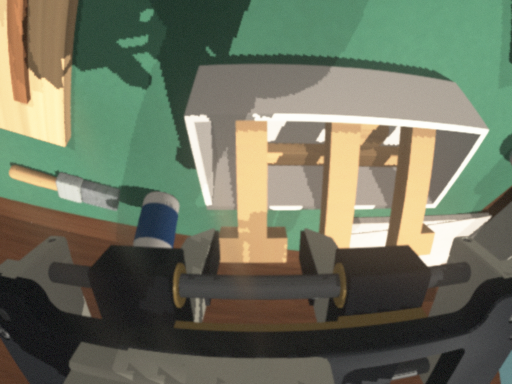

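The wrist picture shows the tee's shaft at column 252 from row 122 to 230, with its crosspiece at row 245 between the open fingers. The bar (341) and ell (412) are beside it. The shaft is parallel to the view's vertical, so the yaw is right.

Run:
```python
from h import *
o=[.5632,.0475,.006];psi=np.radians(16.5);l=np.radians(36)
for b in (.03,0):go(tee_tcp(o,psi,l,.097,.028,b),frame(psi,l))
```

```text
row: -0.0017 -0.0089 0.1147 0.0008 -0.0010 0.0009  dist 0.06900632423406466 deg 0.5748749710743177
row: -0.0020 -0.0091 0.1647 0.0008 -0.0010 0.0009  dist 0.09895114199866024 deg 0.5748749710743177
```

apply_moves(plan="0 -0.006 0.03 0 0 0;0 -0.006 0.06 0 0 0;0 -0.006 0.09 0 0 0;0 -0.006 0.115 0 0 0;0 -0.006 0.115 0 0 0;0 -0.006 0.115 0 0 0;0 -0.006 0.115 0 0 0;0 -0.006 0.115 0 0 0")

```text
time_s: 5.05
tcp_pos: [0.6047, 0.061, 0.1097]
orientation: [-3.141, 0.622, -2.847]
wrist_force: [-0.3, -0.3, 0.7]
finger_gap: 0.528
gripper_force: 0.0
```

Run:
```python
from h import *
o=[.5632,.0475,.006];psi=np.radians(16.5);l=np.radians(36)
s=manip.observe();print(s["tcp_pos"],s["qpos"],np.degrees(s["orientation"]),s["finger_gap"])
im=manip.get_image("wrist");cv2.imwrite("pics/w2.png",im[:,:,::-1])
for c in["wrist","top","side"]:
    manip.get_image(c)
    for d in manip.landmark_of(c,"tee_grip")[:4]:
        if d["confidence"]>.3:print(d["at"],round(d["confidence"],2))
go(tee_tcp(o,psi,l,.097,.028,0),frame(psi,l))
```

```text
[0.6047 0.061  0.1097] [ 0.7965  0.6651 -1.0363  2.2458  1.9398  0.3849  0.0734] [-179.9895   35.6504 -163.0934] 0.5280921749301383
[0.6275, 0.0682, 0.0674] 0.97
[0.3545, 0.0187, 0.0145] 0.92
[0.6258, 0.0657, 0.0643] 0.83
[0.353, 0.2412, 0.0092] 0.71
[0.3654, -0.432, 0.0118] 0.57
[0.254, -0.2337, 0.0124] 0.85
[0.3551, 0.0102, 0.0152] 0.65
[0.3514, 0.2409, 0.0134] 0.64
[0.3706, -0.423, 0.0104] 0.64
row: -0.0021 -0.0026 0.0497 0.0007 -0.0010 0.0008  dist 0.029889029291890266 deg 0.551404724063743
```

View pics/w2.png

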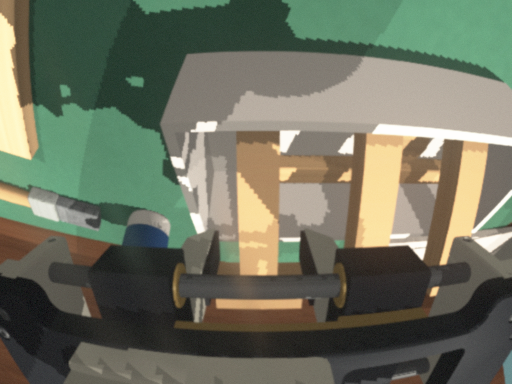

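The shaft is centred between the fingers (column 258), so I descend and close.

apply_moves(plan="0 -0.001 0.02 0 0 0;0 -0.001 0.035 0 0 0;0 -0.001 0.051 0 0 0;0 -0.001 0.051 0 0 0;0 -0.001 0.051 0 0 0;0 -0.001 0.051 0 0 0;0 -0.001 0.051 0 0 0;0 -0.001 0.051 0 0 0")

```text
time_s: 6.4
tcp_pos: [0.6219, 0.0658, 0.0845]
orientation: [3.141, 0.622, -2.847]
wrist_force: [0.1, 0.3, 0.4]
finger_gap: 0.526
gripper_force: 0.0
```

apply_moves(plan="0 0 0 0 0 0;0 0 0 0 0 0;0 0 0 0 0 0;0 0 0 0 0 0;0 0 0 0 0 0;0 0 0 0 0 0;0 0 0 0 0 0;0 0 0 0 0 0", fingers=-1)

```text
time_s: 7.4
tcp_pos: [0.6218, 0.0659, 0.0842]
orientation: [3.141, 0.622, -2.847]
wrist_force: [0.2, 0.1, 0.5]
finger_gap: 0.28
gripper_force: 30.0
```

Run:
```python
from h import *
s=manip.observe();print(s["tcp_pos"],s["qpos"],np.degrees(s["orientation"]),s["finger_gap"],s["gripper_force"])
im=manip.get_image("wrist");cv2.imwrite("pics/w3.png",im[:,:,::-1])
print([ (d["at"],d["confidence"]) for d in manip.landmark_of("wrist","tee_grip")[:2]])
```

```text
[0.6218 0.0659 0.0842] [ 0.7602  0.7594 -1.0175  2.2109  2.015   0.4424  0.0439] [ 179.9441   35.6194 -163.1269] 0.28011099219423885 29.993484020233154
[([0.6274, 0.0694, 0.0677], 0.92)]
```

apply_moves(plan="-0.012 0 -0.016 0 0 0;-0.03 0 -0.041 0 0 0;-0.05 0 -0.069 0 0 0;-0.075 0 -0.103 0 0 0;-0.1 0 -0.138 0 0 0;-0.12 0 -0.165 0 0 0;-0.13 0 -0.18 0 0 0;-0.13 0 -0.18 0 0 0")

```text
time_s: 8.5
tcp_pos: [0.6225, 0.0658, 0.218]
orientation: [3.141, 0.623, -2.847]
wrist_force: [0.5, -0.1, -1.7]
finger_gap: 0.281
gripper_force: 30.0
```

Run:
```python
from h import *
s=manip.observe();print(s["tcp_pos"],s["qpos"],np.degrees(s["orientation"]),s["finger_gap"],s["gripper_force"],s["wrist_force"])
jy=np.radians(-9.3);R=frame(jy,0);ex=np.array([np.cos(jy),np.sin(jy),0])
home=np.array([.471,-.1875,.018])
# view pose back and above the final
go([s["tcp_pos"][0],.05,.22],R)
go(home+ex*.112+[0,0,.20],R)
for c in ["side","top","wrist"]:
    manip.get_image(c)
    for q in["tee_grip","tee"]: print(c,q,[(d["at"],round(d["confidence"],2)) for d in manip.landmark_of(c,q)[:3] if d["at"][0]>.5])
```

```text
[0.6225 0.0658 0.218 ] [ 0.9251  0.4594 -1.1879  2.1474  1.1038  0.3377  0.8018] [ 179.9617   35.6705 -163.1422] 0.28093530826985375 29.992454946041107 [ 0.519  -0.1307 -1.6981]
row: 0.0043 -0.0252 -0.0072 0.0227 0.0973 0.0703  dist 0.0159420542472286 deg 43.98767718235329
row: 0.1597 -0.4130 -0.1149 0.0227 0.0973 0.0703  dist 0.2744996824406088 deg 43.98767718235329
side tee_grip []
side tee [([0.5645, 0.046, 0.14], 0.58)]
top tee_grip [([0.6296, 0.0692, 0.2003], 0.93)]
top tee []
wrist tee_grip [([0.6251, 0.0678, 0.201], 0.9)]
wrist tee [([0.5624, 0.0473, 0.1327], 0.83)]
```

apply_moves(plan="0.003 -0.02 -0.005 0.006 0.025 0.018;0.006 -0.06 -0.01 0.012 0.05 0.036;0.04 -0.14 -0.04 0.018 0.075 0.053;0.08 -0.23 -0.07 0.0227 0.0973 0.0703;0.12 -0.32 -0.09 0.0227 0.0973 0.0703;0.15 -0.39 -0.11 0.0227 0.0973 0.0703;0.16 -0.413 -0.115 0.0227 0.0973 0.0703;0.16 -0.413 -0.115 0.0227 0.0973 0.0703")

```text
time_s: 9.95
tcp_pos: [0.5811, -0.2065, 0.217]
orientation: [3.141, -0.001, 2.977]
wrist_force: [0.9, 0.0, -1.3]
finger_gap: 0.28
gripper_force: 30.0
```

Run:
```python
from h import *
s=manip.observe();print(s["tcp_pos"],s["qpos"],np.degrees(s["orientation"]),s["finger_gap"],s["gripper_force"],s["wrist_force"])
for c in ["side","top","wrist"]:
    im=manip.get_image(c)
    cv2.imwrite(f"pics/{c}4.png",im[:,:,::-1])
    for q in["tee_grip","tee","jig_home","clamp_hinge","clamp_pad","jig"]: print(c,q,[(d["at"],round(d["confidence"],2)) for d in manip.landmark_of(c,q)[:2] if d["at"][0]>.4])
```

```text
[ 0.5811 -0.2065  0.217 ] [ 1.0578  0.7134 -1.133   1.6496  0.6798  1.2289  1.1824] [179.9748  -0.0624 170.5861] 0.280273486354339 29.9922376871109 [ 0.8908  0.0336 -1.2659]
side tee_grip []
side tee [([0.4064, 0.085, -0.0013], 0.77)]
side jig_home [([0.4741, -0.1906, 0.0194], 0.63)]
side clamp_hinge [([0.4447, -0.1775, 0.0641], 0.97)]
side clamp_pad [([0.4254, -0.1765, 0.1431], 0.64), ([0.5791, 0.1335, 0.0029], 0.6)]
side jig [([0.4718, -0.1861, 0.0001], 0.73)]
top tee_grip []
top tee [([0.4874, -0.1901, 0.1894], 0.72)]
top jig_home [([0.5161, 0.1981, 0.0041], 0.61), ([0.4754, -0.1887, 0.002], 0.61)]
top clamp_hinge [([0.4395, -0.1798, 0.0605], 0.62)]
top clamp_pad [([0.4286, -0.1769, 0.1346], 0.7)]
top jig [([0.4715, -0.1866, 0.0002], 0.64)]
wrist tee_grip [([0.5765, -0.2043, 0.2001], 0.76)]
wrist tee [([0.408, 0.0902, -0.0009], 0.89), ([0.4869, -0.1897, 0.1833], 0.78)]
wrist jig_home [([0.4724, -0.1886, 0.0214], 0.63), ([0.6171, 0.1541, 0.0051], 0.49)]
wrist clamp_hinge [([0.4508, -0.183, 0.0667], 0.9)]
wrist clamp_pad [([0.4301, -0.181, 0.1294], 0.85)]
wrist jig [([0.4767, -0.1903, 0.0013], 0.8)]
```

View pics/wrist4.png

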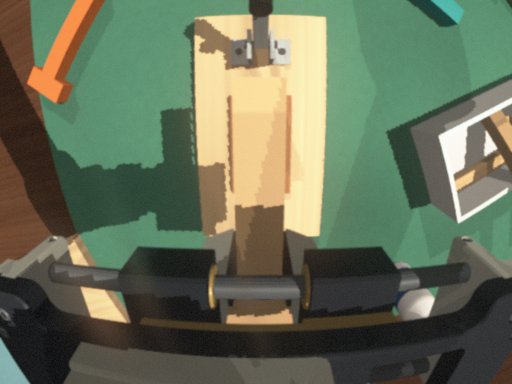

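The wrist picture shows the tee held level above the jig, with its foot at (260,78). The rails' outer edges are at columns 231 and 291, the plate's edges at 195 and 327, and the clamp is open behind at (260,40). Next I fit the plate edges to get the jig's line.

```bash
cat >> h.py <<'E'
def wray(px,z,pose):
    p=manip.camera_params("wrist");K,T=p["intrinsics"],p["tool_from_camera"]
    v=(np.array(px,float)-K[:2,2])/K[0,0];r=np.linalg.norm(v)
    d=np.r_[np.sin(r)*v/max(r,1e-9),np.cos(r)]
    pos,R=pose;o=pos+R.apply(T[:3,3]);d=R.apply(T[:3,:3]@d)
    return o+d*(z-o[2])/d[2]
E
python3 - <<'E'
from h import *
s=manip.observe();pose=(s["tcp_pos"],Rot(s["orientation"]))
g=cv2.imread("pics/wrist4.png");hsv=cv2.cvtColor(g,cv2.COLOR_BGR2HSV)
gr=cv2.inRange(hsv,(50,60,0),(95,255,255))>0
L,Rr=[],[]
for r in range(30,215,5):
    row=gr[r]; 
    cl=max(c for c in range(120,230) if row[c]); cr=min(c for c in range(295,400) if row[c])
    L.append(wray((cl+.5,r),.018,pose));Rr.append(wray((cr-.5,r),.018,pose))
def line(P):
    P=np.array(P)[:,:2];vx,vy,x,y=cv2.fitLine(P.astype(np.float32),cv2.DIST_HUBER,0,.001,.001).ravel()
    if vx<0:vx,vy=-vx,-vy
    return np.array([vx,vy]),np.array([x,y]),np.degrees(np.arctan2(vy,vx))
a=line(L);b=line(Rr);print(a,b)
# front/back edges at columns
B=[wray((c,max(r for r in range(0,60) if gr[r,c])+.5),.018,pose) for c in range(205,235,4) if gr[:60,c].any()]
print("near edge",np.mean(B,0) if B else None)
print([g[r,225:300:3].tolist() for r in ()])
jy=np.radians((a[2]+b[2])/2);n=np.array([-np.sin(jy),np.cos(jy)]);e=np.array([np.cos(jy),np.sin(jy)])
print("yaw",np.degrees(jy),"offsets",a[1]@n,b[1]@n,"width",(b[1]-a[1])@n,"mid",(a[1]+b[1])@n/2,"tcp off",s["tcp_pos"][:2]@n)
if B: print("near e:",np.mean(B,0)[:2]@e,"home along e:",np.mean(B,0)[:2]@e+.075, "tcp",s["tcp_pos"][:2]@e)
h=np.array([.4727,-.1878]);print("net home e,n",h@e,h@n)
for nm in["side","top"]:pass
big=cv2.resize(g[60:240,180:340],(640,600*18//15),interpolation=3)[:600];
E
```

```text
(array([ 0.9869, -0.1613], dtype=float32), array([ 0.5081, -0.273 ], dtype=float32), np.float32(-9.281263)) (array([ 0.9889, -0.1487], dtype=float32), array([ 0.5004, -0.1152], dtype=float32), np.float32(-8.550859))
near edge [ 0.3903 -0.2218  0.018 ]
[]
yaw -8.916061 offsets -0.19094625 -0.03625027 width 0.15469599 mid -0.11359827 tcp off -0.11299433836243829
near e: 0.4199851460749821 home along e: 0.4949851460749821 tcp 0.6061116537539641
net home e,n 0.49609473671913146 -0.112268199634552
```

```bash
cat >> h.py <<'E'
JY=np.radians(-9.05);EX=np.array([np.cos(JY),np.sin(JY),0]);EY=np.array([-np.sin(JY),np.cos(JY),0])
HOME=np.array([0,0,.018])+EX*.4955+EY*-.1132
def jig(x,y,z): return HOME+EX*x+EY*y+[0,0,z]
E
python3 - <<'E'
from h import *
s=manip.observe();pose=(s["tcp_pos"],Rot(s["orientation"]))
go(jig(.1035,0,.06),frame(JY))
g=cv2.imread("pics/wrist4.png")
print(g[60:90:2,250].tolist())
for r in (74,78): print(r,(wray((260,r),.215,pose)-HOME)@EX,(wray((260,r),.215,pose)-HOME)@EY)
E
```

```text
row: 0.0121 -0.0027 0.2325 -0.0000 -0.0001 -0.0006  dist 0.13967654108678645 deg 0.22729759261565588
[[72, 83, 97], [71, 83, 97], [69, 85, 103], [69, 91, 117], [99, 134, 168], [144, 195, 233], [146, 199, 235], [147, 203, 237], [152, 211, 243], [159, 223, 250], [157, 222, 250], [160, 224, 251], [162, 226, 251], [157, 223, 251], [157, 223, 251]]
74 0.013844967177618657 0.0010877451809451402
78 0.01579114254113079 0.0010807958663077602
```

apply_moves(plan="0.012 -0.002 0.05 0 0 -0.0006;0.012 -0.002 0.10 0 0 -0.0006;0.012 -0.002 0.15 0 0 -0.0006;0.012 -0.002 0.19 0 0 -0.0006;0.012 -0.002 0.22 0 0 -0.0006;0.012 -0.002 0.232 0 0 -0.0006;0.012 -0.002 0.232 0 0 -0.0006;0.012 -0.002 0.232 0 0 -0.0006")

```text
time_s: 12.0
tcp_pos: [0.5746, -0.2055, 0.0792]
orientation: [-3.141, 0.001, 2.984]
wrist_force: [0.9, 0.1, -0.7]
finger_gap: 0.28
gripper_force: 30.0
```

Run:
```python
from h import *
s=manip.observe();pose=(s["tcp_pos"],Rot(s["orientation"]));print(pose[0],s["wrist_force"],np.degrees(s["orientation"]))
d=s["tcp_pos"]-HOME;print("jig xyz",d@EX,d@EY,d[2])
im=manip.get_image("wrist");g=im[:,:,::-1].copy()
# overlay predicted rail edges
from scipy.optimize import minimize
p=manip.camera_params("wrist");K,T=p["intrinsics"],p["tool_from_camera"]
def wproj(X):
    c=np.linalg.inv(T)@np.r_[pose[1].inv().apply(X-pose[0]),1];th=np.arctan2(np.hypot(c[0],c[1]),c[2]);return K[:2,2]+K[0,0]*th*c[:2]/np.hypot(c[0],c[1])
big=cv2.resize(g[0:280,160:360],(800,560*2),interpolation=3)
f=lambda X:tuple(int(v) for v in (wproj(X)-[160,0])*4)
for y in(-.034,.034):
    for x0,x1 in((.02,.134),):
        cv2.line(big,f(jig(x0,y,.008)),f(jig(x1,y,.008)),(255,0,0),1)
for y in(-.013,.013): cv2.line(big,f(jig(d@EX-.096,y,d[2]-.003)),f(jig(d@EX-.03,y,d[2]-.003)),(0,0,255),1)
cv2.imwrite("pics/w5.png",big[120:720])
```

```text
[ 0.5746 -0.2055  0.0792] [ 0.8872  0.1447 -0.6832] [-179.9872    0.04    170.9525]
jig xyz 0.10430295733515141 0.0006106566353936927 0.061216061063777166
```

View pics/w5.png

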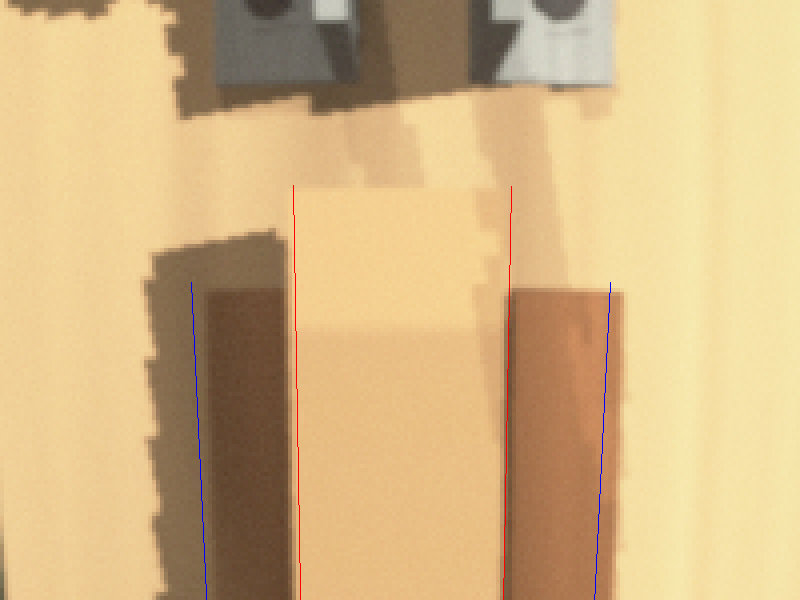

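In the crop the rails' outer edges are at 206 and 623, against 191 and 611 predicted. The rails therefore lie about 2 mm to +y of my model, and I move the tee +2.4 mm before lowering.

apply_moves(plan="0 0.004 0 0 0 0;0 0.004 0.008 0 0 0;0 0.004 0.016 0 0 0;0 0.004 0.024 0 0 0;0 0.004 0.032 0 0 0;0 0.004 0.040 0 0 0;0 0.004 0.044 0 0 0;0 0.004 0.044 0 0 0")

```text
time_s: 13.05
tcp_pos: [0.5741, -0.2031, 0.0516]
orientation: [3.142, -0.001, 2.984]
wrist_force: [-0.4, 0.5, -1.5]
finger_gap: 0.277
gripper_force: 30.0
```

```bash
sed -i 's/^HOME=.*/HOME=np.array([0,0,.018])+EX*.4965+EY*-.1111/' h.py
python3 - <<'E'
from h import *
s=manip.observe();d=s["tcp_pos"]-HOME;print("jig xyz",d@EX,d@EY,d[2],s["wrist_force"],s["ft_torque"],np.degrees(s["orientation"]))
for k in range(1):
    im=manip.get_image("wrist")
    for q in("tee","tee_grip"):
        for x in manip.landmark_of("wrist",q)[:3]:
            e=np.array(x["at"])-HOME;print(q,e@EX,e@EY,e[2],x["confidence"])
E
```

```text
jig xyz 0.10242153007591127 0.0008648407556557862 0.033645110481882276 [-0.4172  0.5422 -1.5275] [ 0.0196 -0.0001 -0.0464] [179.9984  -0.0648 170.9527]
tee 0.009623824959372394 0.00033252368815763443 0.00010000000000000286 0.7
```

apply_moves(plan="0 0 0.001 0 0 0;0 0 0.002 0 0 0;0 0 0.003 0 0 0;0 0 0.004 0 0 0;0 0 0.005 0 0 0;0 0 0.006 0 0 0;0 0 0.0065 0 0 0;0 0 0.0065 0 0 0")

```text
time_s: 14.2
tcp_pos: [0.5742, -0.2031, 0.0479]
orientation: [-3.142, -0.001, 2.984]
wrist_force: [0.4, -0.0, -1.1]
finger_gap: 0.28
gripper_force: 30.0
```

apply_moves(plan="0 0 0.001 0 0 0;0 0 0.0015 0 0 0;0 0 0.002 0 0 0;0 0 0.0025 0 0 0;0 0 0.003 0 0 0;0 0 0.003 0 0 0;0 0 0.003 0 0 0;0 0 0.003 0 0 0")

```text
time_s: 15.2
tcp_pos: [0.5744, -0.2032, 0.0469]
orientation: [-3.141, -0.001, 2.983]
wrist_force: [-1.9, -0.9, 6.6]
finger_gap: 0.278
gripper_force: 30.0
```

apply_moves(plan="0.0015 0 -0.0008 0 0 0;0.003 0 -0.0008 0 0 0;0.0045 0 -0.0008 0 0 0;0.006 0 -0.0008 0 0 0;0.0075 0 -0.0008 0 0 0;0.009 0 -0.0008 0 0 0;0.009 0 -0.0008 0 0 0;0.009 0 -0.0008 0 0 0")

```text
time_s: 16.2
tcp_pos: [0.5693, -0.2023, 0.0469]
orientation: [-3.142, -0.0, 2.984]
wrist_force: [2.1, -0.0, 5.8]
finger_gap: 0.281
gripper_force: 30.0
```

apply_moves(plan="0.001 0 0 0 0 0;0.002 0 0 0 0 0;0.003 0 0 0 0 0;0.003 0 0 0 0 0;0.003 0 0 0 0 0;0.003 0 0 0 0 0;0.003 0 0 0 0 0;0.003 0 0 0 0 0")

```text
time_s: 17.2
tcp_pos: [0.5677, -0.202, 0.0469]
orientation: [3.142, 0.0, 2.984]
wrist_force: [5.1, -0.6, 5.3]
finger_gap: 0.281
gripper_force: 30.0
```

apply_moves(plan="0.001 0 0 0 0 0;0.002 0 0 0 0 0;0.003 0 0 0 0 0;0.003 0 0 0 0 0;0.003 0 0 0 0 0;0.003 0 0 0 0 0;0.003 0 0 0 0 0;0.003 0 0 0 0 0")

```text
time_s: 18.2
tcp_pos: [0.5676, -0.2021, 0.047]
orientation: [3.141, 0.004, 2.983]
wrist_force: [9.1, -2.0, 0.2]
finger_gap: 0.28
gripper_force: 30.0
```

Run:
```python
from h import *
s=manip.observe();d=s["tcp_pos"]-HOME;print("jig xyz",d@EX,d@EY,d[2],s["wrist_force"],s["ft_torque"],np.degrees(s["orientation"]))
im=manip.get_image("wrist");cv2.imwrite("pics/w6.png",im[:,:,::-1])
s2=manip.get_image("side");cv2.imwrite("pics/s6.png",s2[:,:,::-1])
```

```text
jig xyz 0.09581913349133835 0.0008425269899622544 0.028962064780038 [ 9.0899 -1.9812  0.1922] [-0.2704 -1.9292 -0.0004] [179.9569   0.2114 170.9409]
```

apply_moves(plan="-0.0012 0 0.001 0 0 0;-0.0012 0 0.001 0 0 0;-0.0012 0 0.001 0 0 0;-0.0012 0 0.001 0 0 0;-0.0012 0 0.001 0 0 0;-0.0012 0 0.001 0 0 0;-0.0012 0 0.001 0 0 0;-0.0012 0 0.001 0 0 0")

```text
time_s: 19.3
tcp_pos: [0.5676, -0.202, 0.0469]
orientation: [3.142, 0.002, 2.984]
wrist_force: [5.8, -0.8, 6.4]
finger_gap: 0.282
gripper_force: 30.0
```

apply_moves(plan="0 0 0 0 0 0;0 0 0 0 0 0;0 0 0 0 0 0;0 0 0 0 0 0;0 0 -0.02 0 0 0;0 0 -0.06 0 0 0;0 0 -0.13 0 0 0;0 0 -0.22 0 0 0", fingers=0)

```text
time_s: 20.3
tcp_pos: [0.5658, -0.2016, 0.1804]
orientation: [3.141, -0.001, 2.984]
wrist_force: [-0.6, -0.5, 1.5]
finger_gap: 0.502
gripper_force: 0.0
```

Run:
```python
from h import *
s=manip.observe();d=s["tcp_pos"]-HOME;print("jig xyz",d@EX,d@EY,d[2],s["wrist_force"],s["finger_gap"])
pose=(s["tcp_pos"],Rot(s["orientation"]))
im=manip.get_image("wrist")[:,:,::-1];
for q in("tee","tee_grip","jig_home","clamp_pad","clamp_hinge"):
    for x in manip.landmark_of("wrist",q)[:2]:
        e=np.array(x["at"])-HOME;print(q,e@EX,e@EY,e[2],x["confidence"])
cv2.imwrite("pics/w7.png",cv2.resize(im[0:260,160:360],(460,600),interpolation=3))
```

```text
jig xyz 0.09400820935789495 0.0010251291472387035 0.16240269902007212 [-0.5527 -0.4688  1.5415] 0.5020205090809419
tee -0.10811934616082007 0.2633865973204835 -0.0144 0.83
tee -0.0035385090573516477 0.0035015871511052477 -0.0036999999999999984 0.7
tee_grip 0.09078468036729494 0.0019185720651897047 0.017200000000000003 0.79
tee_grip -0.06647838665839809 -0.25552310628094055 -0.004799999999999999 0.59
jig_home 0.001696331445872015 -0.00012007612780529995 0.0030000000000000027 0.87
clamp_pad -0.04258084817046343 -0.0005905707853359479 0.1125 0.7
clamp_hinge -0.022113231010491643 -0.0006721047833261539 0.04769999999999999 0.95
clamp_hinge 0.0012497446188320606 -0.0004949897257373878 -0.0191 0.44
```

View pics/w7.png

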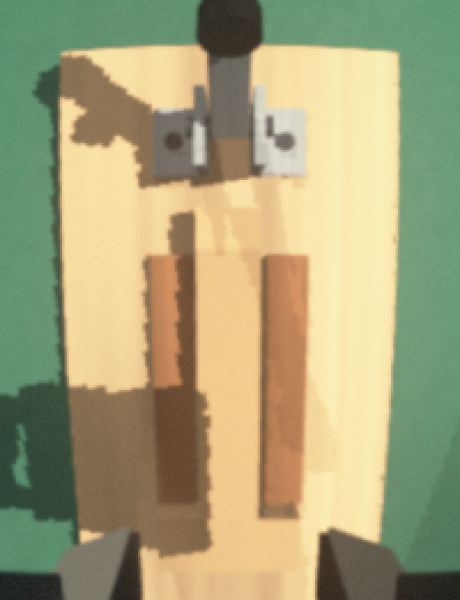

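The tee lies between the rails with its crosspiece face meeting both rail ends (row ~505), and its foot (row ~210) points towards the clamp. Next is the clamp: I shut the fingers and go over and behind its arm.

apply_moves(plan="0 0 -0.09 0 0 0;0.05 -0.0015 -0.13 0 0 0;0.12 -0.0015 -0.13 0 0 0;0.20 -0.0015 -0.13 0 0 0;0.28 -0.0015 -0.13 0 0 0;0.337 -0.0015 -0.13 0 0 0;0.337 -0.0015 -0.13 0 0 0;0.337 -0.0015 -0.13 0 0 0", fingers=-1)

```text
time_s: 21.6
tcp_pos: [0.3666, -0.1716, 0.2563]
orientation: [-3.141, -0.0, 2.982]
wrist_force: [0.1, -0.6, 0.4]
finger_gap: 0.006
gripper_force: 0.0
```

Run:
```python
from h import *
s=manip.observe();d=s["tcp_pos"]-HOME;print("jig xyz",d@EX,d@EY,d[2],s["wrist_force"],s["finger_gap"],s["qpos"],np.degrees(s["orientation"]))
for c in ("wrist","side","top"):
  im=manip.get_image(c)
  for q in("clamp_pad","clamp_hinge","tee_grip"):
    for x in manip.landmark_of(c,q)[:2]:
        e=np.array(x["at"])-HOME;print(c,q,e@EX,e@EY,e[2],x["confidence"])
```

```text
jig xyz -0.10748406200475431 -0.0006836098878169496 0.23827379081216984 [ 0.1187 -0.6028  0.4029] 0.005548361447130585 [ 1.7665  0.2494 -1.5255  2.0894  0.2873  1.0591  1.5102] [-179.9721   -0.0229  170.8735]
wrist clamp_hinge -0.023487048341386964 0.0003242013650698843 0.04819999999999999 0.83
wrist tee_grip -0.18344657921873503 0.4076335659535835 -0.007599999999999999 0.92
wrist tee_grip -0.20318711401888642 -0.08064996979772973 -0.002599999999999998 0.81
side clamp_pad -0.04685959648919069 0.0033858991095568683 0.12019999999999999 0.42
side clamp_hinge -0.028145087607391938 0.004138997584575704 0.04479999999999999 0.62
side tee_grip 0.0931478289126735 0.0036113593975133653 0.0121 0.68
side tee_grip -0.14708404598731947 0.17870341027942555 -0.006899999999999998 0.61
top clamp_pad -0.04705013184521878 0.0020391636945242026 0.11689999999999999 0.6
top clamp_hinge -0.03346569533275027 -0.0018727520303747794 0.0446 0.8
top tee_grip 0.09281832444777527 0.0012298836349635615 0.0131 0.9
top tee_grip -0.18569962033588458 0.4052494926064666 -0.007599999999999999 0.84
```

apply_moves(plan="0.005 0 0.02 0 0 0;0.005 0 0.05 0 0 0;0.005 0 0.08 0 0 0;0.005 0 0.11 0 0 0;0.005 0 0.14 0 0 0;0.005 0 0.165 0 0 0;0.005 0 0.165 0 0 0;0.005 0 0.165 0 0 0")

```text
time_s: 23.2
tcp_pos: [0.3634, -0.1703, 0.1573]
orientation: [3.141, -0.001, 2.984]
wrist_force: [0.1, 0.4, -0.2]
finger_gap: 0.005
gripper_force: 0.0
```

Run:
```python
from h import *
s=manip.observe();d=s["tcp_pos"]-HOME;print("jig xyz",d@EX,d@EY,d[2],s["wrist_force"],s["qpos"],np.degrees(s["orientation"]))
im=manip.get_image("side");cv2.imwrite("pics/s8.png",cv2.resize(im[185:285,250:380,::-1],(780,600),interpolation=3))
x0,z0=d@EX,d[2]
# path: corner/front face contact, hinge (-.03,.046)
for th in np.radians([115,105,95,85,75,65,55,45,35,25,15,8,2]):
    r=.100;P=np.array([-.03,.046])+r*np.array([np.cos(th),np.sin(th)])+.0075*np.array([-np.sin(th),np.cos(th)])
    off=min(max((np.degrees(th)-0)/90,0),1)
    cx=P[0]-.0095*min(1,off*2); tz=P[1]-.010*max(0,min(1,(np.degrees(th)-60)/30))
    print(int(np.degrees(th)+.5),"tcp x,z",np.round([cx,tz+.017],4)," units dx,dz",np.round([-(cx-x0)/.6,-(tz+.017-z0)/.6],3))
```

```text
jig xyz -0.11079343746521438 0.00011629636045511896 0.13934087101132434 [ 0.114   0.3706 -0.1765] [ 1.4477  0.3962 -1.2355  2.2026  0.4981  0.8675  1.3127] [179.9919  -0.0432 170.9675]
115 tcp x,z [-0.0886  0.1405]  units dx,dz [-0.037 -0.002]
105 tcp x,z [-0.0726  0.1477]  units dx,dz [-0.064 -0.014]
95 tcp x,z [-0.0557  0.152 ]  units dx,dz [-0.092 -0.021]
85 tcp x,z [-0.0383  0.1549]  units dx,dz [-0.121 -0.026]
75 tcp x,z [-0.0209  0.1565]  units dx,dz [-0.15  -0.029]
65 tcp x,z [-0.004   0.1551]  units dx,dz [-0.178 -0.026]
55 tcp x,z [0.0117 0.1492]  units dx,dz [-0.204 -0.016]
45 tcp x,z [0.0259 0.139 ]  units dx,dz [-0.228  0.001]
35 tcp x,z [0.0402 0.1265]  units dx,dz [-0.252  0.021]
25 tcp x,z [0.0522 0.1121]  units dx,dz [-0.272  0.045]
15 tcp x,z [0.0615 0.0961]  units dx,dz [-0.287  0.072]
8 tcp x,z [0.0663 0.0843]  units dx,dz [-0.295  0.092]
2 tcp x,z [0.0693 0.074 ]  units dx,dz [-0.3    0.109]
```

View pics/s8.png

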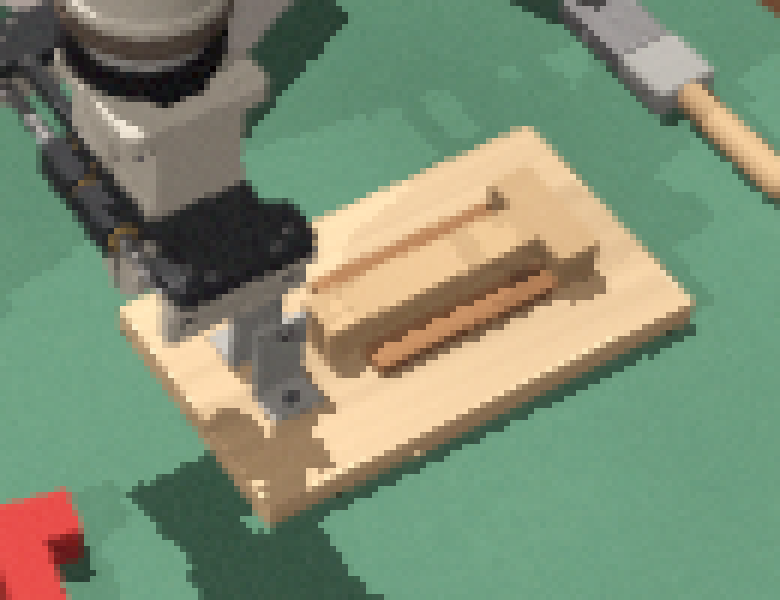

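The side crop shows the tee flat in the jig, its crosspiece against the rail ends around (545,270), and the gripper behind the clamp. Now I swing the arm.

apply_moves(plan="-0.02 0 0 0 0 0;-0.037 0 -0.002 0 0 0;-0.05 0 -0.008 0 0 0;-0.064 0 -0.014 0 0 0;-0.078 0 -0.018 0 0 0;-0.092 0 -0.021 0 0 0;-0.106 0 -0.024 0 0 0;-0.121 0 -0.026 0 0 0")

```text
time_s: 24.25
tcp_pos: [0.4355, -0.1818, 0.1727]
orientation: [3.141, -0.001, 2.984]
wrist_force: [-1.7, -0.1, -0.1]
finger_gap: 0.005
gripper_force: 0.8
```

Run:
```python
from h import *
s=manip.observe();d=s["tcp_pos"]-HOME;print("jig xyz",d@EX,d@EY,d[2],s["wrist_force"],s["qpos"])
for c in ("side","top","wrist"):
  im=manip.get_image(c)
  for q in("clamp_pad",):
    for x in manip.landmark_of(c,q)[:2]:
        e=np.array(x["at"])-HOME;print(c,q,e@EX,e@EY,e[2],x["confidence"])
```

```text
jig xyz -0.037864562443610986 2.0544881654936312e-05 0.15474646053819133 [-1.679  -0.0873 -0.0842] [ 1.2763  0.4931 -1.1498  2.0361  0.5521  0.9677  1.2519]
side clamp_pad -0.003973743601133114 0.0024196579057757166 0.1156 0.44
```

apply_moves(plan="-0.015 0 -0.002 0 0 0;-0.029 0 -0.003 0 0 0;-0.043 0 -0.002 0 0 0;-0.057 0 0 0 0 0;-0.083 0 0.01 0 0 0;-0.107 0 0.027 0 0 0;-0.131 0 0.047 0 0 0;-0.151 0 0.071 0 0 0")

```text
time_s: 25.55
tcp_pos: [0.5258, -0.1962, 0.1294]
orientation: [3.142, -0.0, 2.984]
wrist_force: [-1.0, 0.5, -1.2]
finger_gap: 0.005
gripper_force: 0.5
```

Run:
```python
from h import *
s=manip.observe();d=s["tcp_pos"]-HOME;print("jig xyz",d@EX,d@EY,d[2],s["wrist_force"],s["qpos"])
for c in ("side","top","wrist"):
  im=manip.get_image(c)
  for q in("clamp_pad",):
    for x in manip.landmark_of(c,q)[:2]:
        e=np.array(x["at"])-HOME;print(c,q,e@EX,e@EY,e[2],x["confidence"])
```

```text
jig xyz 0.05357520005693176 4.180551035475173e-05 0.1113940196179042 [-0.9583  0.5404 -1.2114] [ 1.05    0.6802 -0.9994  1.8584  0.6837  0.9925  1.1638]
side clamp_pad 0.03830384878449752 0.0014577940513402158 0.060399999999999995 0.76
top clamp_pad 0.041040131163029556 0.00017219740194556425 0.0552 0.65
top clamp_pad 0.035273315392924734 0.37077861104838217 -0.012199999999999999 0.53
```

apply_moves(plan="-0.008 0 0.013 0 0 0;-0.015 0 0.027 0 0 0;-0.019 0 0.037 0 0 0;-0.023 0 0.047 0 0 0;-0.026 0 0.055 0 0 0;-0.028 0 0.06 0 0 0;-0.028 0 0.063 0 0 0;-0.028 0 0.063 0 0 0")

```text
time_s: 26.85
tcp_pos: [0.5412, -0.1987, 0.0923]
orientation: [3.142, -0.001, 2.984]
wrist_force: [0.3, 0.9, 0.1]
finger_gap: 0.006
gripper_force: 0.0
```

apply_moves(plan="0 0 0.002 0 0 0;0 0 0.004 0 0 0;0 0 0.006 0 0 0;0 0 0.008 0 0 0;0 0 0.008 0 0 0;0 0 0.008 0 0 0;0 0 0.008 0 0 0;0 0 0.008 0 0 0")

```text
time_s: 27.85
tcp_pos: [0.5415, -0.1988, 0.0888]
orientation: [-3.141, -0.0, 2.984]
wrist_force: [-2.3, 0.3, 9.8]
finger_gap: 0.006
gripper_force: 5.3
```

apply_moves(plan="0 0 0.001 0 0 0;0 0 0.002 0 0 0;0 0 0.003 0 0 0;0 0 0.004 0 0 0;0 0 0.005 0 0 0;0 0 0.006 0 0 0;0 0 0.006 0 0 0;0 0 0.006 0 0 0")

```text
time_s: 28.85
tcp_pos: [0.5416, -0.1988, 0.0883]
orientation: [-3.138, -0.0, 2.984]
wrist_force: [-11.8, 1.8, 37.8]
finger_gap: 0.003
gripper_force: 18.7
```

apply_moves(plan="0 0 -0.004 0 0 0;0 0 -0.02 0 0 0;0 0 -0.06 0 0 0;0 0 -0.12 0 0 0;0 0 -0.2 0 0 0;0 0 -0.25 0 0 0;0 0 -0.25 0 0 0;0 0 -0.25 0 0 0")

```text
time_s: 29.85
tcp_pos: [0.5408, -0.1989, 0.2338]
orientation: [-3.141, -0.001, 2.983]
wrist_force: [0.1, 0.6, 0.1]
finger_gap: 0.004
gripper_force: 0.0
```

Run:
```python
from h import *
s=manip.observe();d=s["tcp_pos"]-HOME;print("jig xyz",d@EX,d@EY,d[2],s["wrist_force"])
for c in ("side","top","wrist"):
  im=manip.get_image(c)
  cv2.imwrite(f"pics/{c}9.png",im[:,:,::-1])
  for q in("clamp_pad","tee","tee_grip"):
    for x in manip.landmark_of(c,q)[:4]:
        e=np.array(x["at"])-HOME
        if abs(e@EY)<.03: print(c,q,e@EX,e@EY,e[2],x["confidence"])
a=cv2.resize(cv2.imread("pics/side9.png")[185:285,250:380],(400,308),interpolation=3)
b=cv2.resize(cv2.imread("pics/wrist9.png")[0:300],(400,308)) 
cv2.imwrite("pics/f9.png",np.hstack([a,b]))
```

```text
jig xyz 0.0688132139474354 -0.0002876048094637584 0.21584487985549536 [0.0551 0.5551 0.052 ]
side clamp_pad 0.03796655156589783 0.004846928245544513 0.028800000000000003 0.5
side tee 0.0019856219468706144 0.0012423889198315077 0.0008000000000000021 0.94
side tee_grip 0.09087646057835266 0.003249577847618253 0.013300000000000003 0.66
top clamp_pad 0.03608404669733474 0.0014080075689606485 0.023700000000000002 0.68
top tee -0.00011531801337191235 0.0017178374275125957 0.00030000000000000165 0.79
wrist clamp_pad 0.03931670238528629 -0.0017224775696647126 0.0197 0.7
wrist tee -0.0003198032372256727 0.003001654312128726 -0.004599999999999998 0.8
wrist tee_grip 0.08965993957349865 0.003258332546309564 0.014800000000000004 0.68
```

View pics/f9.png

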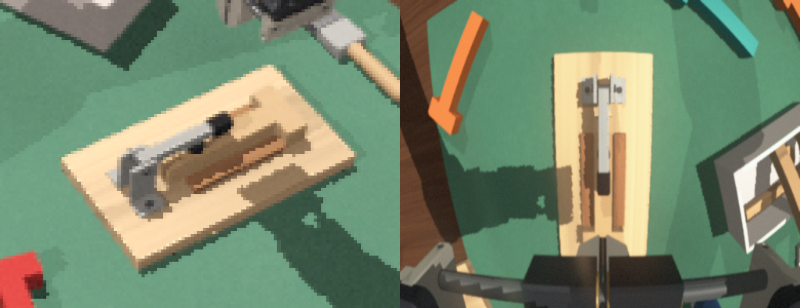

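The side crop shows the arm closed level on the shaft, with the pad on the wood and the crosspiece still at the rail ends. The gripper is clear and touching nothing, so I hand in.

```bash
python3 -c "
from bench import manip
print(manip.job_done())"
```

```text
the job is handed in; nothing more can be done
None
```

The job is handed in (no verdict returned): the tee lies in the jig between the rails with its crosspiece on both rail ends, and the clamp was pressed down on the shaft with about 38 N and left closed; the bar and ell stayed in the bin, and nothing else was touched.

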